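Stand a slumped sample board up and lock its foot

TASK

The oak sample board has slumped: push its rubber foot along the desk towards the pinboard panel, so that its head climbs the panel, until the foot is just inside the line where the upright hinged stop bar comes down. Then swing the stop bar all the way down behind the foot, fully home with the foot right up against it, and leave the board leaning steeply and about in the middle of the panel. Leave the tumbler, folding rule and pen box where they are.

Things in the scene. Friction and masses are not known exactly. Their poses are not given: they have to be found in the camera images.
- rack: Fixed upright cork panel in an aluminium frame, 194 mm wide, 378 mm high, with the stop bar's pivot in front of it. Origin on the desk at mid-width, on the line (its y axis) where the stop bar lies when down. x points to the panel, whose face is at x = 193 mm; z is up. A round rest rail, 12 mm thick, runs along y at x = 166, z = 198 mm. Place and yaw vary.
- board: Oak board 60 mm wide (its y), 14 mm thick (x), 0.4 kg. Foot: a fixed black rubber roll, 30 mm diameter, 80 mm long along y; head: a white slippery nylon round, 14 mm. Origin mid foot axis, z up the board. Starts 36 degrees from the desk, head on the rail, foot axis at rack x = -108 mm; with foot axis at x = 23 mm it leans at 63 degrees and stays by friction. 2 to 10 N slides the foot.
- board_foot (a point): Middle of the axis of the board's rubber foot roll, 15 mm above the desk when the foot stands on it.
- board_head (a point): Middle of the axis of the board's nylon head edge, 360 mm from board_foot; 7 mm from the panel's face when it touches.
- stop_bar (a joint): Angle of the stop bar, rad: 0 stowed, 15 degrees past upright, away from the board; 0.262 upright; 1.833 home (end stop), flat along the rack's y axis. Swings in the plane rack x = 0; hinge friction (0.22 N m) holds it anywhere, about 2 N at the knob moves it. Home and touching, the foot axis is at rack x = 23 mm; at 18 to 23 mm the bar wedges the foot inwards, below that it may bind.
- bar_pivot (a point): Fixed hinge axis of the stop bar (along the rack's x): rack x = 0, y = -105, z = 12 mm, between two grey lugs 26 mm high. The bar is a steel rod of 16 mm diameter that starts here.
- bar_knob (a point): Centre of the red ball (22 mm diameter) at the free end of the stop bar, 190 mm from bar_pivot. When the bar is home it is at y = +85 mm, z = 12 mm in the rack's frame.
- tumbler: Bystander: glass tumbler, 72 mm diameter, 95 mm high; origin under its centre.
- folding_rule: Bystander: folded yellow carpenter's rule, 160 x 30 x 16 mm, along its x; origin under its centre.
- pen_box: Bystander: grey open box 70 x 110 x 75 mm with pens standing up to 140 mm; origin under its centre.

How it is judged:
By the outcome, as a careful person would: the job done as asked, in the order asked, and still so for the second after the job is handed in, with the robot touching nothing.
It also fails if it takes over 62 s, if anything falls off the work surface, if the arm or the gripper's body presses on something with over 40 N, if the wrist force passes 120 N, or if a joint passes its speed limit or range.

ROBOT

A 7-joint arm with a two-finger parallel gripper is mounted at the origin on the work surface. World frame = base frame: x ahead of the robot, y to its left, z up, the work surface at z = 0. Lengths are in m, angles in rad, forces in N, time in s.
With the tool pointing down it reaches from about 0.4 to 0.9 m from the base axis. Payload 5.5 kg.
Tool frame: the origin (TCP) lies at the very end of the fingers, on their centre line; the grasp point (between the pads) lies 19 mm behind it; z points along the fingers, y is the line along which they close (so a half turn about z gives the same grasp; the last joint's range is limited). The gripper opens to 85 mm and grips with 20 to 120 N. Pads are 22 mm wide; open, the fingers measure 114 mm over their backs; the gripper's body (76 mm by 85 mm) begins 54 mm behind the grasp point. The pads swing forward as they close: fully open they stand 13 mm farther back than shut.
Start: joints at [-0.847, 0.501, -0.427, 1.55, 0.221, 1.138, -0.21], TCP at [0.289, 0.582, 0.211] pointing down, gripper open.
Joint ranges: [-2.88, 2.88], [-0.31, 2.03], [-1.54, 1.56], [0.2, 2.42], [-1.41, 4.55], [0.19, 2.02], [-2.57, 2.57]. Speed limits (rad/s): [2.57, 2.57, 3.14, 3.14, 3.14, 3.14, 3.14].

INTERFACE

Orientations are given as a rotation vector (axis times angle).
In Python, from rig import monitor, cams, job gives the robot as it stands.
- The arm moves only by the tool arm_command, never from a script. Its argument "deltas" is text: rows parted by semicolons, each of 5 numbers parted by spaces: the opening in per cent of the stroke, from 0 (shut) to 100 (fully open), then the shift along the tool's x, y, z in cm, then the turn about the tool's z in degrees. In form: fingers x y z spin; .... A call has 1 to 8 rows; each row shifts and turns the commanded pose from where the row before left it, along the tool's axes as they then stand; what a row does not reach is not made up. A row lasts 1/12 s, in which the tool goes at most 41.7 mm and 7.16 degrees, less where a joint would pass 70% of its speed; a pose out of reach is approached as far as the arm can. A call is refused whole if a number of a shift passes 4.17 or a number of a turn 7.16, either way. A call with a gripper value outside its range is refused whole. The fingers move at their own pace and stop on an object; the grip force is fixed at half the most. Time passes only in rows, so rows that do not move let the fingers close. It gives the time, the measured TCP pose, the force, the opening and the grip force at its end, in the units of the state.
- monitor.get_obs(): the state, without advancing time (a new reading comes with each control period).
- cams.get_image(name): name is "scene" or "top" or "wrist"; returns the picture (400x640x3 uint8, red, green, blue); there is no depth.
- cams.camera_model(name): a dict with "fx", "fy", "cx", "cy" (pixels), "view" (4x4, takes a point from world to camera coordinates). Camera axes: x right, y down, z forward; pixel columns grow to the right and rows downward; lengths in m; the calibration is good to about 2 mm. A picture is of the moment at which its call begins: read the wrist's pose just before it. camera_model takes no time and is no camera call; for the wrist camera it gives the pose at the moment of the call.
- job.job_done(): hands the job in; it is judged then, once.
The state is a dict: "t": time; "qpos": joint angles; "joint_vel": joint speeds; "joint_efforts": joint torques, N m; "ee_pos": TCP position; "tool_rot": TCP orientation; "contact_force": force on the tool from outside, world axes, zero at the start; "moment": the same for the moment, N m; "gripper_width": finger opening in m; "grip_force": force on a finger pad.
Only numpy, scipy, OpenCV 4.12 (cv2) and the standard library are available. Lean on these libraries where they do the work, as an engineer would, in place of code of your own. Each camera call takes 0.05 s, during which the arm holds its last target. There are 200 camera calls.

## Working session

There is one attempt and no reset: what is moved stays moved. The work goes in short steps, Python scripts to look and compute and a tool call to move; the robot and the scene stay as the last step left them, time stands still between calls to the robot, and variables do not carry over. Pictures are saved under pics/ and viewed, at most 10 in all, crops included, and the job is handed in when it is done.

Besides the shell and the picture viewer there is one more tool, called by a JSON object that holds its "api" and its "payload". arm_command: Moves the arm, as the interface text tells. Its arguments: {"type":"object","properties":{"deltas":{"type":"string"}},"required":["deltas"]}

```bash
mkdir -p pics; ls; python3 - <<'E'
from rig import monitor,cams
import cv2,numpy as np
for n in("scene","top"):
    cv2.imwrite(f"pics/{n}0.png",cams.get_image(n)[:,:,::-1])
    m=cams.camera_model(n);print(n,m["fx"],m["cx"],m["cy"],np.round(m["view"],4).tolist())
o=monitor.get_obs();print(o)
E
```

```text
pics
scene 420.9998571830791 319.5190165112796 204.49008294698692 [[-0.454, 0.891, 0.0051, 0.2598], [0.6492, 0.3348, -0.6829, -0.2522], [-0.6102, -0.3067, -0.7305, 1.7056], [0.0, 0.0, 0.0, 1.0]]
top 399.11922658618266 317.3259959440203 205.97754588454532 [[0.0122, -0.9992, 0.0378, -0.0332], [-0.9917, -0.017, -0.1275, 0.5535], [0.128, -0.036, -0.9911, 1.0567], [0.0, 0.0, 0.0, 1.0]]
{'t': 0.1, 'qpos': array([-0.8467826 ,  0.50176593, -0.42682426,  1.5513639 ,  0.22080739,
        1.13829588, -0.21028828]), 'joint_vel': array([-4.19385905e-04, -2.47715460e-03, -7.15484796e-05, -1.27185072e-03,
        1.48875186e-04,  1.86946220e-03,  7.50741837e-04]), 'joint_efforts': array([-1.10754941e-02, -5.70806050e+01, -5.83873406e+00, -2.81746370e+01,
        1.05377199e-02,  5.51468722e-03,  3.06441541e-05]), 'ee_pos': array([0.2887676 , 0.58158604, 0.21024948]), 'tool_rot': array([-7.17225239e-01, -3.05814424e+00,  2.69057995e-03]), 'contact_force': array([-0.6324938 , -0.16564977,  0.21176997]), 'moment': array([ 0.00811151, -0.02744248,  0.01337315]), 'grip_force': 0.0, 'gripper_width': 0.08547313635940139}
```

View pics/scene0.png

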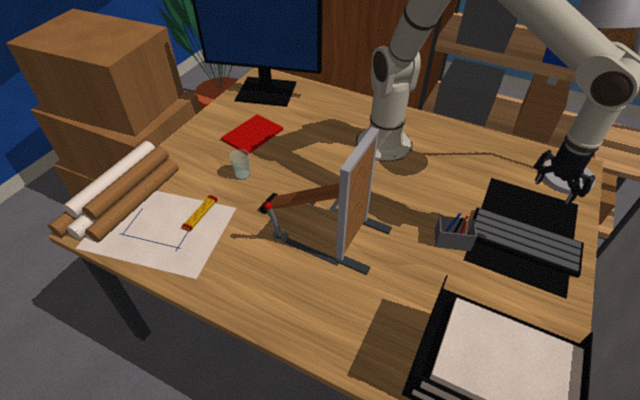

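View pics/top0.png

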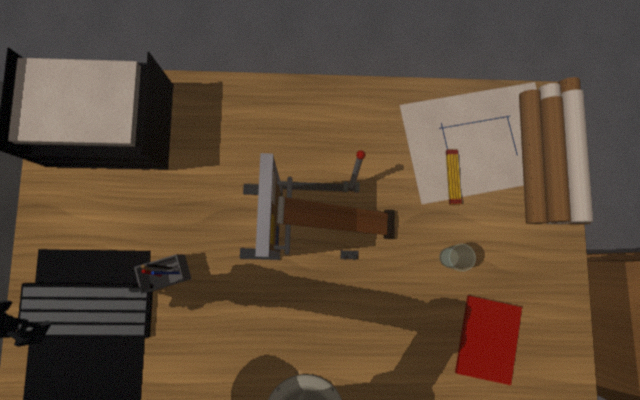

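The scene view shows the rack with its board in mid-desk. In the top view the foot is at about (391,224), knob (361,155), pivot lugs (351,186) and panel at columns 258–277. I'll enlarge the top view for measurements.

```bash
cat > h.py <<'E'
import numpy as np,cv2
from rig import monitor,cams
from scipy.spatial.transform import Rotation as R
def ray(n,uv,z,m=None):
    m=m or cams.camera_model(n);V=np.array(m["view"])
    d=V[:3,:3].T@np.array([(uv[0]-m["cx"])/m["fx"],(uv[1]-m["cy"])/m["fy"],1]);c=-V[:3,:3].T@V[:3,3]
    return c+d*(z-c[2])/d[2]
def proj(n,p,m=None):
    m=m or cams.camera_model(n);V=np.array(m["view"]);q=V[:3,:3]@np.asarray(p)+V[:3,3]
    return np.array([m["fx"]*q[0]/q[2]+m["cx"],m["fy"]*q[1]/q[2]+m["cy"]])
def crop(src,name,x0,y0,x1,y1,s):
    im=cv2.imread(src) if isinstance(src,str) else src
    im=cv2.resize(im[y0:y1,x0:x1],None,fx=s,fy=s,interpolation=cv2.INTER_CUBIC)
    im=np.clip(im*1.6,0,255).astype(np.uint8)
    cv2.imwrite(name,im)
E
python3 -c "
from h import *
crop('pics/top0.png','pics/c1.png',235,140,415,270,4.4)"
```

```text
(no output)
```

View pics/c1.png

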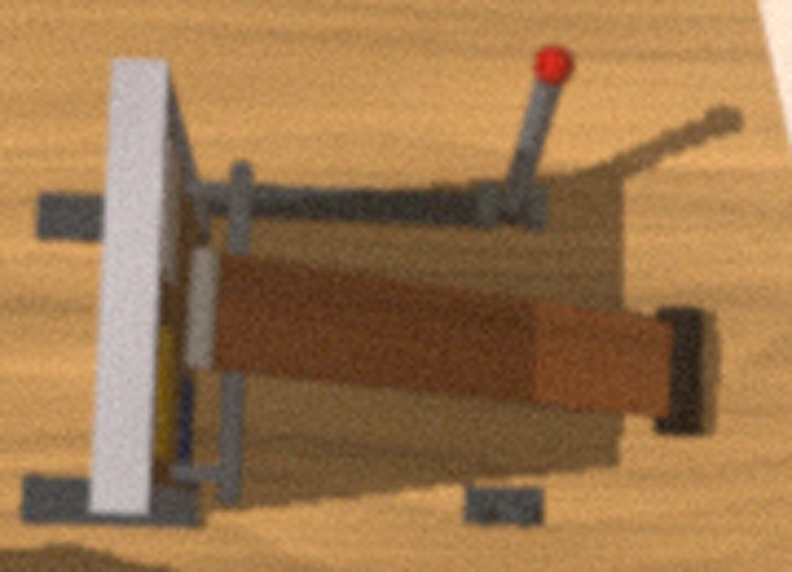

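```bash
cat >> h.py <<'E'
def full(c): return np.array(c)/4.4+[235,140]
def T(p,r):
    c,s=np.cos(r[2]),np.sin(r[2]);p=np.asarray(p,float);return np.array([r[0]+c*p[0]-s*p[1],r[1]+s*p[0]+c*p[1],p[2]])
def Ti(w,r):
    c,s=np.cos(r[2]),np.sin(r[2]);d=np.array(w)[:2]-r[:2];return np.array([c*d[0]+s*d[1],-s*d[0]+c*d[1],w[2]])
E
python3 - <<'E'
from h import *
from scipy.optimize import least_squares
m=cams.camera_model("top")
F=[([.193,-.097,.378],(168,60)),([.193,.097,.378],(150,514)),([0,-.1542,.1955],(553,65)),([0,-.105,.026],(516,203))]
f=lambda r:np.concatenate([proj("top",T(p,r),m)-full(c) for p,c in F])
s=least_squares(f,[.6,0,1.57]);r=s.x;print(r,f(r).round(2))
# scene refinement: knob at (268,206)
ms=cams.camera_model("scene")
print("scene knob",proj("scene",T([0,-.1542,.1955],r),ms),"lug",proj("scene",T([0,-.105,.026],r),ms))
for n,c,z in[("foot",(684,371),.02),("footA",(684,308),.022),("footB",(684,432),.022),("head",(203,308),.232),("headA",(207,250),.235),("headB",(198,367),.235)]:
    w=ray("top",full(c),z,m);print(n,w.round(4),Ti(w,r).round(4))
for n,uv,z in[("tumbler base",(447,257),0),("tumbler top",(462,256),.095),("rule",(454,177),.01),("pen",(162,272),.07)]:
    w=ray("top",uv,z,m);print(n,w.round(3),Ti(w,r).round(3))
E
```

```text
[ 0.50671752 -0.11927997  1.55020408] [ 0.35  0.39 -0.52  0.24  0.52 -1.11 -0.32  0.34]
scene knob [267.35783157 205.31524983] lug [280.25803465 231.4541795 ]
foot [ 0.508  -0.2298  0.02  ] [-0.1105 -0.0036  0.02  ]
footA [ 0.5479 -0.2298  0.022 ] [-0.1097 -0.0434  0.022 ]
footB [ 0.4694 -0.2289  0.022 ] [-0.1104  0.035   0.022 ]
head [0.5181 0.0627 0.232 ] [ 0.1822 -0.0077  0.232 ]
headA [0.5475 0.0613 0.235 ] [ 0.1813 -0.037   0.235 ]
headB [0.4879 0.0644 0.235 ] [0.1832 0.0226 0.235 ]
tumbler base [ 0.42  -0.394  0.   ] [-0.276  0.081  0.   ]
tumbler top [ 0.422 -0.398  0.095] [-0.281  0.079  0.095]
rule [ 0.648 -0.417  0.01 ] [-0.295 -0.147  0.01 ]
pen [0.372 0.372 0.07 ] [0.488 0.144 0.07 ]
```

The rack is at (0.507, −0.119), yaw 88.8°. The foot is at rack (−108, −4) mm and the board is near mid-panel. I'll lift clear and turn the tool so its y is along the rack's y, then pass over the panel.

{"api": "arm_command", "payload": {"deltas": "40 0 0 -3 7;40 0 0 -3 7;40 0 0 -3 7;40 0 0 -3 7;40 0 0 -3 7;40 0 0 -3 7;40 0 0 -3 7;40 0 0 -3 7"}}

```text
t: 0.77
ee_pos: [0.2888, 0.5818, 0.4523]
tool_rot: [2.076, 2.357, -0.001]
contact_force: [0.7, 0.5, 0.0]
gripper_width: 0.034
grip_force: 0.0
```

{"api": "arm_command", "payload": {"deltas": "40 0 0 0 7;40 0 0 0 1.8;40 0 0 0 0"}}

```text
t: 1.02
ee_pos: [0.2889, 0.5823, 0.4514]
tool_rot: [-2.246, -2.197, -0.001]
contact_force: [-0.1, 0.2, -0.3]
gripper_width: 0.0341
grip_force: 0.0
```

```bash
cat >> h.py <<'E'
RK=np.array([0.50672,-0.11928,1.55020])
def st(*goals):
    o=monitor.get_obs();M=R.from_rotvec(o["tool_rot"]).as_matrix();p=o["ee_pos"]
    print("t",round(o["t"],2),"rack mm",(Ti(p,RK)*1000).round(1),"ytool off deg",np.degrees(np.arctan2(M[1,1],M[0,1])-(RK[2]-np.pi/2)).round(2),"zt",M[:,2].round(3),"F",o["contact_force"].round(1),"w",round(o["gripper_width"],3),"q",o["qpos"].round(2))
    for g in goals:
        w=T(np.array(g)/1000,RK);print("to",g,"tool cm",(M.T@(w-p)*100).round(2));p=w
E
python3 -c "
from h import *
st([-175,-4,450],[-175,-4,100],[-165,-4,5])"
```

```text
t 1.02 rack mm [697.  232.2 451.4] ytool off deg -0.07 zt [ 0.  0. -1.] F [-0.1  0.2 -0.3] w 0.034 q [-0.99  0.37 -0.24  1.18  0.09  1.6  -1.23]
to [-175, -4, 450] tool cm [-87.17  23.74   0.12]
to [-175, -4, 100] tool cm [-1.0e-02 -1.0e-02  3.5e+01]
to [-165, -4, 5] tool cm [ 1.  -0.   9.5]
```

{"api": "arm_command", "payload": {"deltas": "40 -3.9 1.06 0 0;40 -3.9 1.06 0 0;40 -3.9 1.06 0 0;40 -3.9 1.06 0 0;40 -3.9 1.06 0 0;40 -3.9 1.06 0 0;40 -3.9 1.06 0 0;40 -3.9 1.06 0 0"}}

```text
t: 1.68
ee_pos: [0.367, 0.2662, 0.4505]
tool_rot: [-2.243, -2.2, 0.002]
contact_force: [0.4, 0.4, 1.2]
gripper_width: 0.0341
grip_force: 0.0
```

{"api": "arm_command", "payload": {"deltas": "40 -3.9 1.06 0 0;40 -3.9 1.06 0 0;40 -3.9 1.06 0 0;40 -3.9 1.06 0 0;40 -3.9 1.06 0 0;40 -3.9 1.06 0 0;40 -3.9 1.06 0 0;40 -3.9 1.06 0 0"}}

```text
t: 2.35
ee_pos: [0.445, -0.0472, 0.4507]
tool_rot: [-2.242, -2.2, 0.001]
contact_force: [1.0, -0.5, -0.5]
gripper_width: 0.0344
grip_force: 0.0
```

{"api": "arm_command", "payload": {"deltas": "40 -3.9 1.06 0 0;40 -3.9 1.06 0 0;40 -3.9 1.06 0 0;40 -3.9 1.06 0 0;40 -3.9 1.06 0 0;40 -3.9 1.06 0 0;40 -1.4 0.4 0 0;40 0 0 0 0"}}

```text
t: 3.02
ee_pos: [0.5066, -0.2992, 0.4493]
tool_rot: [-2.249, -2.191, 0.007]
contact_force: [-0.6, 0.8, -0.6]
gripper_width: 0.0345
grip_force: 0.0
```

```bash
python3 -c "
from h import *
st([-175,-4,450],[-175,-4,60],[-165,-4,6])"
```

```text
t 3.02 rack mm [-179.8   -3.5  449.3] ytool off deg -0.32 zt [-0.004 -0.002 -1.   ] F [-0.6  0.8 -0.6] w 0.034 q [ 0.02  0.26  0.61  1.37 -0.15  1.56  0.59]
to [-175, -4, 450] tool cm [ 0.48  0.04 -0.07]
to [-175, -4, 60] tool cm [ 0.08  0.15 39.  ]
to [-165, -4, 6] tool cm [1.01 0.02 5.4 ]
```

{"api": "arm_command", "payload": {"deltas": "40 0 0 4 0;40 0 0 4 0;40 0 0 4 0;40 0 0 4 0;40 0 0 4 0;40 0 0 4 0;40 0 0 4 0;40 0 0 4 0"}}

```text
t: 3.68
ee_pos: [0.5076, -0.2927, 0.1292]
tool_rot: [-2.241, -2.2, -0.001]
contact_force: [-0.2, 0.3, -0.3]
gripper_width: 0.0339
grip_force: 0.0
```

{"api": "arm_command", "payload": {"deltas": "40 0 0 4 0;40 0 0 3.5 0;40 0 0 2.5 0;40 0 0 1.3 0;40 0 0 0.9 0;40 0 0 0 0"}}

```text
t: 4.18
ee_pos: [0.5071, -0.2934, 0.0079]
tool_rot: [-2.242, -2.198, 0.001]
contact_force: [0.6, 0.3, 0.3]
gripper_width: 0.0342
grip_force: 0.0
```

```bash
python3 - <<'E'
from h import *
st([-150,-5,5])
crop(cams.get_image("top")[:,:,::-1],'pics/c2.png',235,140,435,280,4)
E
```

```text
t 4.18 rack mm [-174.1   -4.     7.9] ytool off deg 0.05 zt [-0.002  0.001 -1.   ] F [0.6 0.3 0.3] w 0.034 q [ 0.15  0.67  0.43  1.86 -0.41  0.7   0.8 ]
to [-150, -5, 5] tool cm [2.41 0.1  0.29]
```

View pics/c2.png

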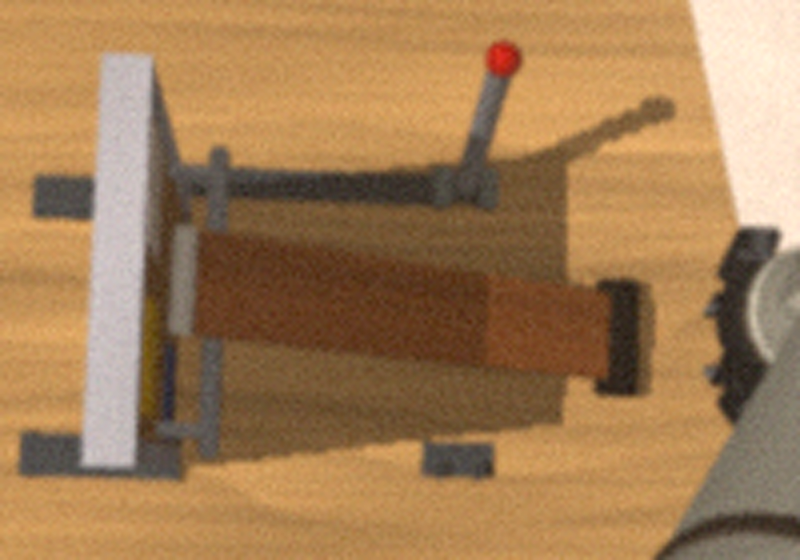

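The gripper stands behind the foot (tips about (712,340), foot (622,337)), nicely square. I'll approach until contact.

{"api": "arm_command", "payload": {"deltas": "40 1.2 0 0.2 0;40 1.2 0 0 0;40 0.9 0 0 0;40 0 0 0 0"}}

```text
t: 4.57
ee_pos: [0.5098, -0.2574, 0.0079]
tool_rot: [-2.239, -2.202, -0.004]
contact_force: [-0.3, 0.1, 0.3]
gripper_width: 0.0341
grip_force: 0.0
```

{"api": "arm_command", "payload": {"deltas": "40 0.2 0 0 0;40 0.2 0 0 0;40 0 0 0 0"}}

```text
t: 4.82
ee_pos: [0.5089, -0.2574, 0.0075]
tool_rot: [2.244, 2.198, 0.0]
contact_force: [0.1, -0.4, 0.1]
gripper_width: 0.0341
grip_force: 0.0
```

{"api": "arm_command", "payload": {"deltas": "40 0.2 0 0 0;40 0.1 0 0 0;40 0 0 0 0"}}

```text
t: 5.07
ee_pos: [0.5086, -0.2546, 0.0071]
tool_rot: [-2.245, -2.198, 0.0]
contact_force: [0.5, -0.8, -0.5]
gripper_width: 0.0343
grip_force: 0.0
```

```bash
python3 -c "
from h import *
st()"
```

```text
t 5.07 rack mm [-135.2   -4.7    7.1] ytool off deg -0.03 zt [-0.  0. -1.] F [ 0.5 -0.8 -0.5] w 0.034 q [ 0.08  0.64  0.43  1.91 -0.42  0.68  0.75]
```

{"api": "arm_command", "payload": {"deltas": "40 0.2 0 0 0;40 0.1 0 0 0;40 0 0 0 0"}}

```text
t: 5.32
ee_pos: [0.5088, -0.2512, 0.0071]
tool_rot: [-2.244, -2.198, -0.0]
contact_force: [-0.1, -0.2, 0.4]
gripper_width: 0.0344
grip_force: 0.0
```

{"api": "arm_command", "payload": {"deltas": "40 0.2 0 0 0;40 0.1 0 0 0;40 0 0 0 0"}}

```text
t: 5.57
ee_pos: [0.5089, -0.2481, 0.0071]
tool_rot: [-2.244, -2.198, -0.0]
contact_force: [-0.1, -0.1, -1.2]
gripper_width: 0.0341
grip_force: 0.0
```

{"api": "arm_command", "payload": {"deltas": "40 0.2 0 0 0;40 0.1 0 0 0;40 0 0 0 0"}}

```text
t: 5.82
ee_pos: [0.509, -0.2451, 0.0071]
tool_rot: [-2.244, -2.198, -0.0]
contact_force: [-0.1, 0.5, -0.2]
gripper_width: 0.0339
grip_force: 0.0
```

```bash
python3 -c "
from h import *
st()"
```

```text
t 5.82 rack mm [-125.8   -4.8    7.1] ytool off deg 0.0 zt [-0.  0. -1.] F [-0.1  0.5 -0.2] w 0.034 q [ 0.07  0.64  0.43  1.92 -0.42  0.67  0.73]
```

{"api": "arm_command", "payload": {"deltas": "40 0.2 0 0 0;40 0.1 0 0 0;40 0 0 0 0"}}

```text
t: 6.07
ee_pos: [0.509, -0.2424, 0.0072]
tool_rot: [2.244, 2.198, -0.0]
contact_force: [-0.1, -0.5, 0.9]
gripper_width: 0.0341
grip_force: 0.2
```

{"api": "arm_command", "payload": {"deltas": "40 0.2 0 0 0;40 0.1 0 0 0;40 0 0 0 0"}}

```text
t: 6.32
ee_pos: [0.5093, -0.2407, 0.0076]
tool_rot: [2.244, 2.196, -0.001]
contact_force: [-0.5, -3.4, 2.7]
gripper_width: 0.0342
grip_force: 1.9
```

```bash
python3 - <<'E'
from h import *
st()
a=cams.get_image("top")[:,:,::-1][170:270,290:440];b=cams.get_image("scene")[:,:,::-1][150:250,220:370]
crop(np.hstack([a,b]),'pics/c3.png',0,0,300,100,2.66)
E
```

```text
t 6.32 rack mm [-121.3   -5.1    7.6] ytool off deg -0.06 zt [ 0.001 -0.001 -1.   ] F [-0.5 -3.4  2.7] w 0.034 q [ 0.05  0.64  0.44  1.92 -0.42  0.67  0.72]
```

View pics/c3.png

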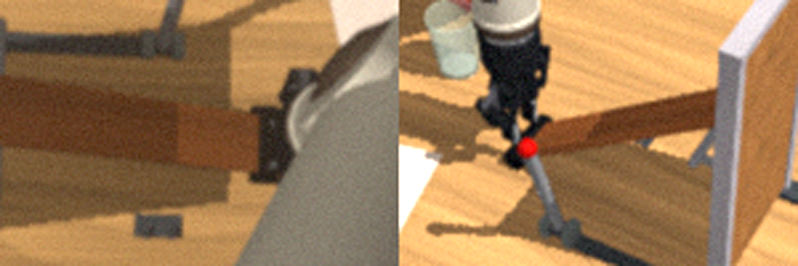

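Contact is at TCP rack x ≈ −122 but with an upward force (tips ride high on the roll). I'll back off, close to 15 % so the tips come down lower, and re-contact.

{"api": "arm_command", "payload": {"deltas": "40 -1 0 0 0;40 -1 0 0 0;15 0 0 -0.1 0;15 0 0 0 0;15 0 0 0 0;15 0 0 0 0"}}

```text
t: 6.92
ee_pos: [0.5085, -0.2589, 0.0079]
tool_rot: [-2.244, -2.198, -0.0]
contact_force: [0.6, 0.0, -1.0]
gripper_width: 0.0121
grip_force: 0.0
```

{"api": "arm_command", "payload": {"deltas": "15 0.4 0 0 0;15 0.3 0 0 0;15 0 0 0 0;15 0 0 0 0"}}

```text
t: 7.25
ee_pos: [0.5089, -0.2517, 0.0082]
tool_rot: [-2.243, -2.199, -0.0]
contact_force: [1.1, 0.6, 0.4]
gripper_width: 0.0128
grip_force: 0.0
```

{"api": "arm_command", "payload": {"deltas": "15 0.2 0 0 0;15 0.1 0 0 0;15 0 0 0 0"}}

```text
t: 7.5
ee_pos: [0.5089, -0.2491, 0.0082]
tool_rot: [-2.244, -2.198, -0.0]
contact_force: [-0.2, -0.3, 0.3]
gripper_width: 0.0128
grip_force: 0.0
```

{"api": "arm_command", "payload": {"deltas": "15 0.2 0 0 0;15 0.1 0 0 0;15 0 0 0 0"}}

```text
t: 7.75
ee_pos: [0.5089, -0.2462, 0.0081]
tool_rot: [-2.244, -2.198, -0.0]
contact_force: [-0.5, 0.2, -0.1]
gripper_width: 0.0125
grip_force: 0.0
```

```bash
python3 -c "
from h import *
st()"
```

```text
t 7.75 rack mm [-126.8   -4.8    8.1] ytool off deg -0.0 zt [-0.  0. -1.] F [-0.5  0.2 -0.1] w 0.013 q [ 0.07  0.64  0.43  1.92 -0.41  0.67  0.73]
```

{"api": "arm_command", "payload": {"deltas": "15 0.2 0 0 0;15 0 0 0 0;15 0 0 0 0"}}

```text
t: 8.0
ee_pos: [0.5089, -0.2444, 0.0082]
tool_rot: [-2.244, -2.198, -0.0]
contact_force: [-0.6, 0.1, 1.3]
gripper_width: 0.0125
grip_force: 0.0
```

{"api": "arm_command", "payload": {"deltas": "15 0.2 0 0 0;15 0 0 0 0;15 0 0 0 0"}}

```text
t: 8.25
ee_pos: [0.509, -0.2426, 0.0082]
tool_rot: [2.245, 2.198, 0.0]
contact_force: [1.1, -0.3, -0.4]
gripper_width: 0.0129
grip_force: 0.1
```

{"api": "arm_command", "payload": {"deltas": "15 0.2 0 0 0;15 0 0 0 0;15 0 0 0 0"}}

```text
t: 8.5
ee_pos: [0.5091, -0.2415, 0.0085]
tool_rot: [2.244, 2.197, -0.0]
contact_force: [-0.5, -2.0, 2.0]
gripper_width: 0.0123
grip_force: 1.4
```

{"api": "arm_command", "payload": {"deltas": "15 0.2 0 0 0;15 0 0 0 0;15 0 0 0 0"}}

```text
t: 8.75
ee_pos: [0.5094, -0.2395, 0.0086]
tool_rot: [2.244, 2.196, -0.0]
contact_force: [-0.9, -4.5, 2.8]
gripper_width: 0.0128
grip_force: 2.5
```

{"api": "arm_command", "payload": {"deltas": "15 -0.6 0 0 0;15 0 0 0.4 0;15 0 0 0 0;15 0.4 0 0 0;15 0.3 0 0 0;15 0.3 0 0 0;15 0.3 0 0 0;15 0 0 0 0"}}

```text
t: 9.42
ee_pos: [0.5094, -0.2329, 0.0042]
tool_rot: [2.244, 2.196, -0.001]
contact_force: [-1.0, -5.8, 2.0]
gripper_width: 0.0129
grip_force: 2.9
```

{"api": "arm_command", "payload": {"deltas": "15 0.3 0 0 0;15 0.3 0 0 0;15 0.3 0 0 0;15 0.3 0 0 0;15 0.3 0 0 0;15 0.3 0 0 0;15 0 0 0 0"}}

```text
t: 10.0
ee_pos: [0.5094, -0.214, 0.0039]
tool_rot: [2.244, 2.198, -0.001]
contact_force: [-0.5, -4.3, 1.7]
gripper_width: 0.0121
grip_force: 2.1
```

```bash
python3 - <<'E'
from h import *
st()
a=cams.get_image("top")[:,:,::-1][160:260,270:420];b=cams.get_image("scene")[:,:,::-1][150:250,220:370]
o=monitor.get_obs();m=cams.camera_model("wrist")
print(proj("top",o["ee_pos"]),proj("scene",o["ee_pos"]))
for uvp in [([0,-.105,.026],),]: pass
crop(np.vstack([np.hstack([a,b]),np.hstack([cv2.resize(cams.get_image("wrist")[:,:,::-1],(160,100)),np.zeros((100,140,3),np.uint8)])]),'pics/c4.png',0,0,300,200,2.66)
E
```

```text
t 10.0 rack mm [-94.7  -4.6   3.9] ytool off deg -0.02 zt [-0.    -0.001 -1.   ] F [-0.5 -4.3  1.7] w 0.012 q [ 0.01  0.63  0.43  1.95 -0.42  0.65  0.69]
[383.62229366 224.21769332] [272.71325177 205.69717969]
```

View pics/c4.png

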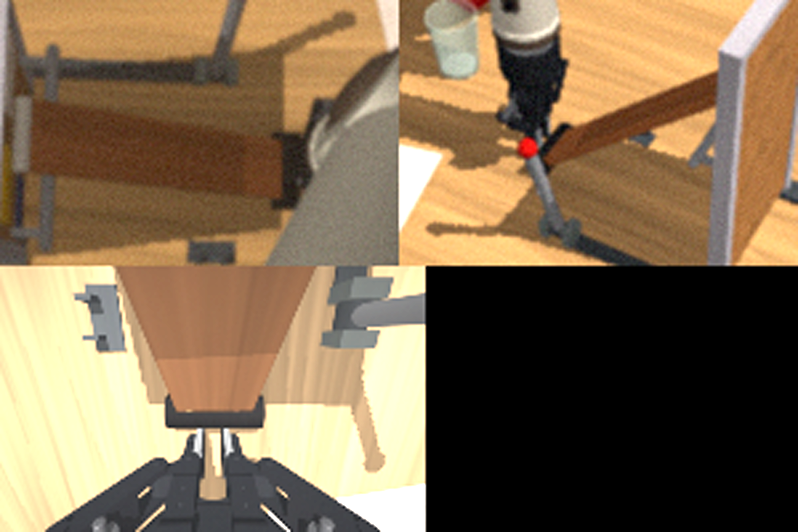

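The foot slides well with the fingers centred on it. I'll push on, then check close up near the line.

{"api": "arm_command", "payload": {"deltas": "15 0.35 0 0 0;15 0.35 0 0 0;15 0.35 0 0 0;15 0.35 0 0 0;15 0.35 0 0 0;15 0.35 0 0 0;15 0.35 0 0 0;15 0.35 0 0 0"}}

```text
t: 10.82
ee_pos: [0.5098, -0.1858, 0.0039]
tool_rot: [-2.245, -2.198, 0.001]
contact_force: [-0.6, -5.4, 2.0]
gripper_width: 0.0132
grip_force: 2.2
```

{"api": "arm_command", "payload": {"deltas": "15 0.35 0 0 0;15 0.35 0 0 0;15 0.35 0 0 0;15 0.35 0 0 0;15 0.35 0 0 0;15 0.35 0 0 0;15 0.35 0 0 0;15 0 0 0 0"}}

```text
t: 11.48
ee_pos: [0.5106, -0.1597, 0.0041]
tool_rot: [-2.243, -2.199, -0.001]
contact_force: [0.3, -1.6, 1.2]
gripper_width: 0.0128
grip_force: 1.0
```

{"api": "arm_command", "payload": {"deltas": "15 0.35 0 0 0;15 0.35 0 0 0;15 0.35 0 0 0;15 0.35 0 0 0;15 0.35 0 0 0;15 0.35 0 0 0;15 0.35 0 0 0;15 0 0 0 0"}}

```text
t: 12.15
ee_pos: [0.5112, -0.1352, 0.0041]
tool_rot: [-2.243, -2.199, -0.001]
contact_force: [-0.1, -1.7, 1.4]
gripper_width: 0.0133
grip_force: 0.7
```

```bash
python3 - <<'E'
from h import *
st()
m=cams.camera_model("wrist");np.save("m5.npy",m,allow_pickle=True)
im=cams.get_image("wrist")[:,:,::-1];cv2.imwrite("pics/w5.png",im)
cv2.imwrite("pics/w5v.png",im)
E
```

```text
t 12.15 rack mm [-15.9  -4.8   4.1] ytool off deg 0.04 zt [-0.     0.001 -1.   ] F [-0.1 -1.7  1.4] w 0.013 q [-0.14  0.6   0.43  2.01 -0.42  0.62  0.56]
```

View pics/w5v.png

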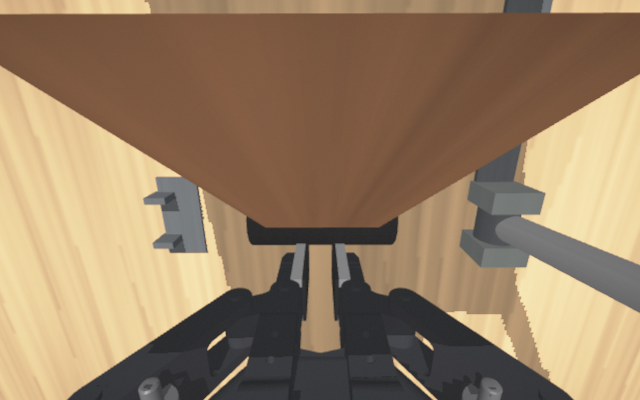

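```bash
cat >> h.py <<'E'
def footx(m,v,u=320,below=True):
    V=np.array(m["view"]);c=Ti(-V[:3,:3].T@V[:3,3],RK)
    p=Ti(ray("wrist",(u,v),0.0,m),RK)
    d=(p-c)[[0,2]];d/=np.linalg.norm(d)      # in x-z plane
    # line passes c; cylinder axis (f,.015) at distance .015 on +x side
    n=np.array([-d[1],d[0]]); n=n if n[0]>0 else -n
    # n.((f,.015)-c)=.015
    return (.015+n@c[[0,2]]-n[1]*.015)/n[0]
E
python3 - <<'E'
from h import *
m=np.load("m5.npy",allow_pickle=True).item()
print("foot x",[footx(m,v,u) for u,v in((255,244),(390,244))])
print("pivot top pred",proj("wrist",T([0,-.105,.026],RK),m),"catch",proj("wrist",T([0,.085,.026],RK),m),proj("wrist",T([0,.085,.0],RK),m),"tcp",proj("wrist",monitor.get_obs()["ee_pos"],m))
for uv in[(506,197),(494,246),(502,220)]:print(uv,Ti(ray("wrist",uv,.026,m),RK).round(4))
for uv in[(248,235),(397,235)]:print(uv,Ti(ray("wrist",uv,.02,m),RK).round(4))
E
```

```text
foot x [np.float64(0.003919227312613675), np.float64(0.003999190115570766)]
pivot top pred [504.30444322 232.11853666] catch [153.82556869 231.79767593] [176.76648594 214.40437367] tcp [319.42135147 240.27119768]
(506, 197) [ 0.02   -0.1018  0.026 ]
(494, 246) [-0.0084 -0.1011  0.026 ]
(502, 220) [ 0.0071 -0.1023  0.026 ]
(248, 235) [-0.0047  0.0357  0.02  ]
(397, 235) [-0.0046 -0.0488  0.02  ]
```

{"api": "arm_command", "payload": {"deltas": "15 0.3 0 0 0;15 0.3 0 0 0;15 0.3 0 0 0;15 0.3 0 0 0;15 0.3 0 0 0;15 0.1 0 0 0;15 0 0 0 0;15 0 0 0 0"}}

```text
t: 12.87
ee_pos: [0.5115, -0.1198, 0.0041]
tool_rot: [-2.243, -2.198, -0.001]
contact_force: [0.2, -1.5, 0.2]
gripper_width: 0.0126
grip_force: 0.7
```

```bash
python3 - <<'E'
from h import *
st()
m=cams.camera_model("wrist");np.save("m6.npy",m,allow_pickle=True)
im=cams.get_image("wrist")[:,:,::-1];cv2.imwrite("pics/w6.png",im)
a=im[150:290,130:260];b=im[150:290,430:560];c=im[170:310,230:360]
cv2.imwrite("pics/w6v.png",cv2.resize(np.hstack([a,c,b]),None,fx=2.05,fy=4,interpolation=cv2.INTER_CUBIC))
E
```

```text
t 12.87 rack mm [-0.4 -4.8  4.1] ytool off deg 0.01 zt [-0.     0.001 -1.   ] F [ 0.2 -1.5  0.2] w 0.013 q [-0.17  0.6   0.43  2.02 -0.42  0.62  0.53]
```

View pics/w6v.png

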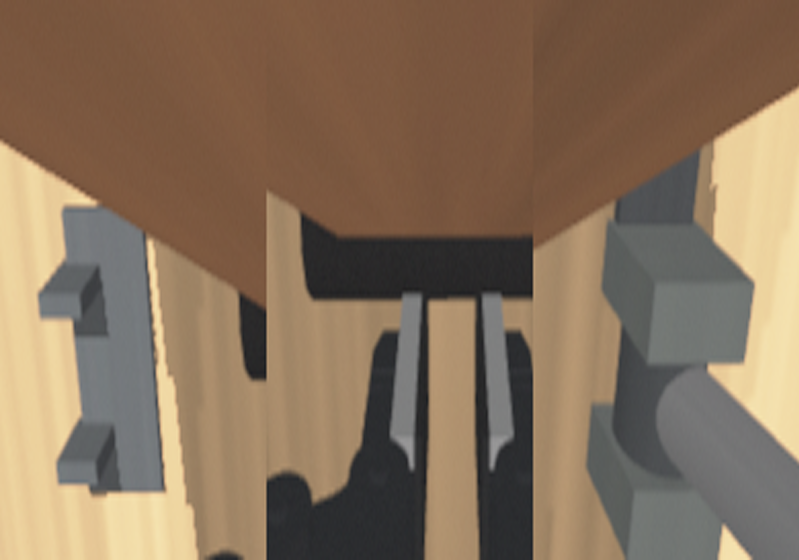

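```bash
python3 - <<'E'
from h import *
m=np.load("m6.npy",allow_pickle=True).item()
V=np.array(m["view"]);print("cam rack",Ti(-V[:3,:3].T@V[:3,3],RK).round(3),"optical",V[2,:3].round(3))
f=lambda cx,py:(430+(cx-533)/2.05,150+py/4)
for n,c in[("far lug near edge",(700,362)),("far lug far edge",(703,283)),("near lug far edge",(675,488))]:
    print(n,Ti(ray("wrist",f(*c),.026,m),RK).round(4))
print("foot",footx(m,244.3,300))
print("fingertip at z 4, 10",[Ti(ray("wrist",(300,243.2),z,m),RK).round(4) for z in(.004,.01,.02)])
E
```

```text
cam rack [ 0.08  -0.005  0.167] optical [-0.007 -0.318 -0.948]
far lug near edge [ 0.0104 -0.11    0.026 ]
far lug far edge [ 0.022  -0.1083  0.026 ]
near lug far edge [-0.0095 -0.1073  0.026 ]
foot 0.019207993544911917
fingertip at z 4, 10 [array([-0.0025,  0.0076,  0.004 ]), array([0.0005, 0.0071, 0.01  ]), array([0.0056, 0.0063, 0.02  ])]
```

Lug mid-line measures +0.5 mm in my rack frame (lug edges at ±10 mm), so the frame is good. The foot is at about 15–19 mm, depending on the estimate. I'll push 3 mm more, back off and look with nothing in the way.

{"api": "arm_command", "payload": {"deltas": "15 0.1 0 0 0;15 0.1 0 0 0;15 0.1 0 0 0;15 0 0 0 0;15 0 0 0 0"}}

```text
t: 13.33
ee_pos: [0.5116, -0.1178, 0.0042]
tool_rot: [2.245, 2.198, -0.0]
contact_force: [-0.5, -3.1, 1.0]
gripper_width: 0.0126
grip_force: 1.5
```

{"api": "arm_command", "payload": {"deltas": "15 -0.3 0 0 0;15 -1.5 0 0 0;15 -2 0 -1 0;15 -2 0 -2 0;15 -2 0 -3 0;15 -2 0 -3 0;15 0 0 -3 0;15 0 0 0 0"}}

```text
t: 14.0
ee_pos: [0.5128, -0.2183, 0.1298]
tool_rot: [2.242, 2.19, 0.008]
contact_force: [0.7, -0.3, 0.5]
gripper_width: 0.0128
grip_force: 0.0
```

```bash
python3 - <<'E'
from h import *
st()
m=cams.camera_model("wrist");np.save("m7.npy",m,allow_pickle=True)
im=cams.get_image("wrist")[:,:,::-1];cv2.imwrite("pics/w7.png",im)
t=cams.get_image("top")[:,:,::-1];cv2.imwrite("pics/t7.png",t)
p=proj("wrist",T([0.02,-.03,.02],RK),m);print(p,proj("wrist",T([0,-.105,.026],RK),m))
a=np.clip(im[0:400,60:580]*1.3,0,255).astype(np.uint8)
b=cv2.resize(np.clip(t[150:270,240:390]*1.6,0,255).astype(np.uint8),None,fx=1.86,fy=3.33,interpolation=cv2.INTER_CUBIC)
v=np.hstack([a,b[:400]]);print(v.shape);cv2.imwrite("pics/w7v.png",v)
E
```

```text
t 14.0 rack mm [-98.9  -8.1 129.8] ytool off deg -0.17 zt [ 0.009 -0.002 -1.   ] F [ 0.7 -0.3  0.5] w 0.013 q [-0.08  0.44  0.55  1.89 -0.3   0.88  0.59]
[343.3652617   58.80364161] [429.61694837  83.01540392]
(400, 799, 3)
```

View pics/w7v.png

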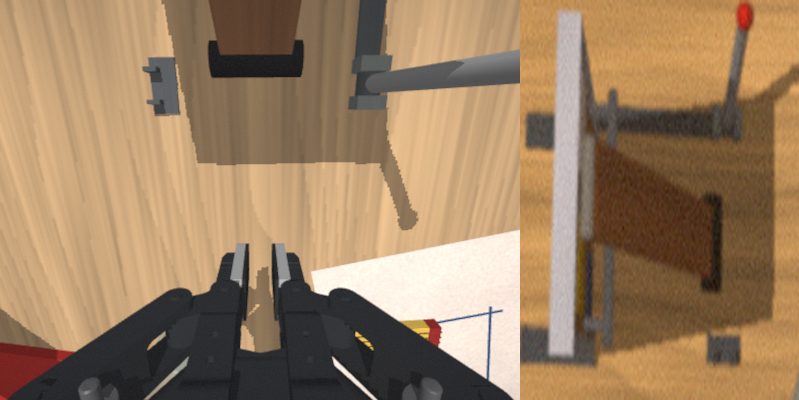

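```bash
python3 - <<'E'
from h import *
m=np.load("m7.npy",allow_pickle=True).item()
g=cv2.cvtColor(cv2.imread("pics/w7.png"),cv2.COLOR_BGR2GRAY).astype(int)
for u in(280,300,320,340,355):
    c=g[:,u];v=60+np.argmax(np.diff(c[60:95]));print(u,v,c[v-1:v+4],round(footx(m,v+.5,u)*1000,1))
for u in(415,420,425,430):print(u,g[50:115:1,u].tolist())
mt=cams.camera_model("top");w=ray("top",(342.7,222.7),.026,mt);print("top foot",Ti(w,RK).round(4))
w=ray("top",(351.8,187.5),.024,mt);print("top lug",Ti(w,RK).round(4))
E
```

```text
280 77 [17 46 78 86 88] 20.7
300 76 [25 21 60 82 88] 21.5
320 76 [21 22 64 87 93] 21.5
340 76 [21 17 73 87 87] 21.4
355 76 [23 24 67 83 82] 21.4
415 [62, 61, 58, 57, 58, 54, 51, 51, 53, 56, 54, 55, 55, 57, 55, 55, 55, 57, 54, 56, 57, 56, 56, 64, 80, 87, 86, 88, 87, 85, 80, 81, 76, 75, 72, 70, 70, 71, 67, 67, 61, 58, 59, 54, 52, 54, 57, 57, 57, 57, 56, 56, 58, 59, 57, 57, 58, 56, 58, 68, 84, 89, 90, 90, 88]
420 [51, 49, 51, 52, 51, 52, 51, 56, 56, 55, 55, 56, 55, 56, 58, 59, 59, 60, 61, 61, 60, 54, 47, 45, 43, 42, 45, 42, 44, 44, 45, 45, 44, 44, 44, 45, 44, 44, 43, 44, 46, 46, 46, 45, 45, 61, 71, 73, 73, 71, 75, 73, 73, 73, 74, 72, 73, 73, 73, 77, 84, 86, 87, 85, 86]
425 [51, 50, 49, 50, 53, 66, 74, 72, 73, 73, 74, 71, 71, 71, 72, 73, 73, 72, 73, 72, 68, 54, 47, 48, 46, 46, 47, 46, 49, 48, 47, 49, 55, 60, 62, 58, 53, 51, 48, 50, 49, 49, 50, 48, 48, 61, 71, 73, 73, 73, 72, 73, 73, 72, 72, 73, 73, 74, 73, 78, 87, 89, 88, 87, 88]
430 [49, 49, 49, 50, 54, 64, 71, 71, 72, 72, 73, 71, 73, 72, 72, 73, 71, 72, 72, 73, 64, 52, 50, 51, 50, 54, 65, 71, 73, 72, 71, 69, 70, 70, 68, 68, 67, 67, 66, 65, 64, 63, 53, 51, 52, 62, 70, 72, 72, 70, 71, 72, 73, 72, 72, 72, 72, 71, 72, 75, 83, 85, 83, 85, 85]
top foot [ 0.0234 -0.0027  0.026 ]
top lug [ 1.000e-04 -1.024e-01  2.400e-02]
```

The wrist view shows the foot's rear edge at row 76 and the lug gap centred on row 83. That puts the foot axis at about 21.5 mm with the frame good to about 0.5 mm, within the wedging range. Now the bar: up, over and behind the knob, with fingers shut.

{"api": "arm_command", "payload": {"deltas": "0 0 0 -4 0;0 0 0 -4 0;0 0 0 -4 0;0 0 2.5 -3 0;0 0 3.5 0 0;0 0 3.5 0 0;0 0 3.5 0 0;0 0 3.5 0 0"}}

```text
t: 14.77
ee_pos: [0.6757, -0.2163, 0.2718]
tool_rot: [-2.239, -2.198, -0.0]
contact_force: [0.3, -0.4, -0.2]
gripper_width: -0.0001
grip_force: 0.0
```

{"api": "arm_command", "payload": {"deltas": "0 1.7 2.5 0 0;0 2.5 0 0 0;0 2.5 0 0 0;0 2.5 0 0 0;0 0.7 0 0 0;0 0 0 0 0;0 0 0 0 0"}}

```text
t: 15.35
ee_pos: [0.701, -0.12, 0.2727]
tool_rot: [-2.242, -2.198, 0.003]
contact_force: [0.2, -1.0, -0.3]
gripper_width: -0.0001
grip_force: 0.0
```

```bash
python3 -c "
from h import *
st([0.5,-200,280],[.5,-200,165],[.5,-127,167])"
```

```text
t 15.35 rack mm [   3.3 -194.2  272.7] ytool off deg 0.07 zt [-0.002  0.    -1.   ] F [ 0.2 -1.  -0.3] w -0.0 q [-0.21  0.58  0.55  1.33 -0.3   1.32  0.32]
to [0.5, -200, 280] tool cm [-0.28  0.58 -0.73]
to [0.5, -200, 165] tool cm [-0.    0.03 11.5 ]
to [0.5, -127, 167] tool cm [ 0.01 -7.3  -0.18]
```

{"api": "arm_command", "payload": {"deltas": "0 -0.3 0.6 0 0;0 0 0 3 0;0 0 0 3 0;0 0 0 3 0;0 0 0 1.7 0;0 0 0 0 0;0 0 0 0 0"}}

```text
t: 15.93
ee_pos: [0.7067, -0.1259, 0.1663]
tool_rot: [-2.247, -2.194, 0.003]
contact_force: [-0.1, -0.2, -0.5]
gripper_width: 0.0001
grip_force: 0.0
```

{"api": "arm_command", "payload": {"deltas": "0 0 -1 0 0;0 0 -1 0 0;0 0 -1 0 0;0 0 -1 0 0;0 0 -1 0 0;0 0 0 0 0"}}

```text
t: 16.43
ee_pos: [0.6584, -0.1248, 0.1708]
tool_rot: [2.244, 2.193, 0.005]
contact_force: [-0.2, -0.0, -0.2]
gripper_width: 0.0002
grip_force: 0.0
```

```bash
python3 -c "
from h import *
st([.5,-127,167],[.5,-46,155],[.5,-12,131],[.5,20,101],[.5,43,64],[.5,64,28])"
```

```text
t 16.43 rack mm [  -2.4 -151.8  170.8] ytool off deg -0.15 zt [ 0.005 -0.001 -1.   ] F [-0.2 -0.  -0.2] w 0.0 q [-0.22  0.58  0.53  1.56 -0.32  1.08  0.37]
to [0.5, -127, 167] tool cm [ 0.28 -2.48  0.37]
to [0.5, -46, 155] tool cm [-0.02 -8.11  1.16]
to [0.5, -12, 131] tool cm [-0.01 -3.41  2.38]
to [0.5, 20, 101] tool cm [-0.01 -3.22  2.98]
to [0.5, 43, 64] tool cm [-0.   -2.32  3.69]
to [0.5, 64, 28] tool cm [-0.   -2.12  3.59]
```

{"api": "arm_command", "payload": {"deltas": "0 0.2 -1.2 0.1 0;0 0 -1.3 0.2 0;0 0 -1.3 0.1 0;0 0 -1.3 0.2 0"}}

```text
t: 16.77
ee_pos: [0.6084, -0.1206, 0.1634]
tool_rot: [2.243, 2.195, 0.004]
contact_force: [0.7, -1.1, 1.3]
gripper_width: 0.0002
grip_force: 0.6
```

```bash
python3 - <<'E'
from h import *
st([.5,-46,155])
t=cams.get_image("top")[:,:,::-1];s=cams.get_image("scene")[:,:,::-1]
for n,i in(("top",t),("scene",s)):
    h=cv2.cvtColor(i,cv2.COLOR_BGR2HSV);k=cv2.inRange(h,(0,180,90),(6,255,255))|cv2.inRange(h,(174,180,90),(180,255,255))
    c,l,stt,ce=cv2.connectedComponentsWithStats(k)
    print(n,[(stt[j][4],ce[j].round(1)) for j in range(1,c) if 8<stt[j][4]<400])
from math import sin,cos
for d in(-15,0,10,20,30,40):
    p=T([0,-.105+.19*sin(d/57.3),.012+.19*cos(d/57.3)],RK);print(d,proj("top",p).round(1),proj("scene",p).round(1))
E
```

```text
t 16.77 rack mm [   0.7 -101.7  163.4] ytool off deg -0.06 zt [ 0.005 -0.001 -1.   ] F [ 0.7 -1.1  1.3] w 0.0 q [-0.25  0.51  0.54  1.71 -0.3   1.01  0.38]
to [0.5, -46, 155] tool cm [-0.03 -5.57  0.82]
top []
scene [(np.int32(361), array([243.5, 129.1])), (np.int32(17), array([283.8, 187.5])), (np.int32(23), array([212.3, 197.3])), (np.int32(21), array([187.3, 226.2]))]
-15 [361.2 153.7] [267.4 205.3]
0 [361.2 173.3] [276.4 192.9]
10 [360.8 187.3] [282.5 186.6]
20 [360.  201.3] [288.2 182.1]
30 [358.9 214.6] [293.5 179.4]
40 [357.6 226.5] [298.1 178.6]
```

The knob in the scene view is at (284,187), about 11° past upright, so the bar is following.

{"api": "arm_command", "payload": {"deltas": "0 0 -1.4 0.2 0;0 0 -1.4 0.2 0;0 0 -1.4 0.2 0;0 0 -1.4 0.2 0;0 0 -1.1 0.8 0;0 0 -1.1 0.8 0;0 0 -1.1 0.8 0"}}

```text
t: 17.45
ee_pos: [0.5197, -0.1185, 0.1304]
tool_rot: [2.243, 2.195, 0.003]
contact_force: [1.4, 0.2, -0.2]
gripper_width: -0.0004
grip_force: 0.4
```

{"api": "arm_command", "payload": {"deltas": "0 0 -1 1 0;0 0 -1.1 1 0;0 0 -1.1 1 0;0 0 -0.8 1.2 0;0 0 -0.8 1.2 0;0 0 -0.7 1.2 0"}}

```text
t: 17.95
ee_pos: [0.4649, -0.1174, 0.0639]
tool_rot: [2.243, 2.195, 0.003]
contact_force: [0.5, 0.2, 0.1]
gripper_width: -0.0001
grip_force: 0.4
```

```bash
python3 - <<'E'
from h import *
st([.5,56,40],[.5,65,24])
i=cams.get_image("scene")[:,:,::-1]
h=cv2.cvtColor(i,cv2.COLOR_BGR2HSV);k=cv2.inRange(h,(0,180,90),(6,255,255))|cv2.inRange(h,(174,180,90),(180,255,255))
c,l,stt,ce=cv2.connectedComponentsWithStats(k)
print([(stt[j][4],ce[j].round(1)) for j in range(1,c) if 5<stt[j][4]<400])
from math import sin,cos
for d in(60,70,80,90):
    p=T([0,-.105+.19*sin(d/57.3),.012+.19*cos(d/57.3)],RK);print(d,proj("top",p).round(1),proj("scene",p).round(1))
E
```

```text
t 17.95 rack mm [ 1.  41.9 63.9] ytool off deg -0.06 zt [ 0.003 -0.001 -1.   ] F [0.5 0.2 0.1] w -0.0 q [-0.24  0.43  0.52  2.11 -0.33  0.68  0.48]
to [0.5, 56, 40] tool cm [-0.05 -1.42  2.38]
to [0.5, 65, 24] tool cm [-0.   -0.91  1.6 ]
[(np.int32(16), array([250.1, 150.3])), (np.int32(7), array([307.7, 184.6])), (np.int32(24), array([212.7, 197.3])), (np.int32(21), array([187. , 226.2]))]
60 [354.5 244.8] [305.  181.9]
70 [352.9 250.5] [307.3 185.8]
80 [351.3 253.9] [308.6 190.9]
90 [349.8 255.1] [309.2 197.1]
```

{"api": "arm_command", "payload": {"deltas": "0 0 -0.7 1.1 0;0 0 -0.7 1.2 0;0 0 -0.5 0.8 0;0 0 -0.4 0.5 0;0 0 0 0 0"}}

```text
t: 18.42
ee_pos: [0.4409, -0.1165, 0.0272]
tool_rot: [2.244, 2.196, 0.001]
contact_force: [1.8, -0.3, 0.4]
gripper_width: -0.0003
grip_force: 0.6
```

{"api": "arm_command", "payload": {"deltas": "0 0 0 0.2 0;0 0 0 0.2 0;0 0 0 0 0"}}

```text
t: 18.67
ee_pos: [0.4401, -0.1164, 0.0234]
tool_rot: [2.244, 2.198, 0.0]
contact_force: [1.6, -0.8, 0.6]
gripper_width: -0.0002
grip_force: 0.8
```

```bash
python3 -c "
from h import *
st([.5,65,22])"
```

```text
t 18.67 rack mm [ 1.6 66.6 23.4] ytool off deg -0.02 zt [ 0.001 -0.    -1.   ] F [ 1.6 -0.8  0.6] w -0.0 q [-0.19  0.47  0.47  2.18 -0.39  0.57  0.54]
to [0.5, 65, 22] tool cm [-0.11  0.16  0.14]
```

{"api": "arm_command", "payload": {"deltas": "0 0 0 0.2 0;0 0 0 0.1 0;0 0 0 0 0"}}

```text
t: 18.92
ee_pos: [0.4396, -0.1162, 0.0201]
tool_rot: [2.245, 2.198, -0.0]
contact_force: [1.0, -2.0, 0.8]
gripper_width: 0.0003
grip_force: 0.8
```

{"api": "arm_command", "payload": {"deltas": "0 0 0 0.2 0;0 0 0 0 0;0 0 0 0 0"}}

```text
t: 19.17
ee_pos: [0.4394, -0.116, 0.018]
tool_rot: [-2.244, -2.198, 0.0]
contact_force: [1.7, -0.9, 0.7]
gripper_width: -0.0001
grip_force: 0.5
```

{"api": "arm_command", "payload": {"deltas": "0 0 0 0.2 0;0 0 0 0 0;0 0 0 0 0"}}

```text
t: 19.42
ee_pos: [0.4394, -0.1159, 0.016]
tool_rot: [-2.244, -2.198, 0.0]
contact_force: [1.2, -0.6, 1.0]
gripper_width: 0.0002
grip_force: 0.3
```

```bash
python3 - <<'E'
from h import *
st()
for n in("scene","top","wrist"):
    i=cams.get_image(n)[:,:,::-1];cv2.imwrite(f"pics/{n}8.png",i)
    h=cv2.cvtColor(i,cv2.COLOR_BGR2HSV);k=cv2.inRange(h,(0,170,70),(7,255,255))|cv2.inRange(h,(173,170,70),(180,255,255))
    c,l,stt,ce=cv2.connectedComponentsWithStats(k)
    print(n,[(stt[j].tolist(),ce[j].round(1)) for j in range(1,c) if 4<stt[j][4]])
    for d in(75,80,85,90):
        p=T([0,-.105+.19*np.sin(d/57.3),.012+.19*np.cos(d/57.3)],RK);print(d,proj(n,p).round(1))
E
```

```text
t 19.42 rack mm [ 2.  67.4 16. ] ytool off deg -0.02 zt [-0.001  0.    -1.   ] F [ 1.2 -0.6  1. ] w 0.0 q [-0.19  0.49  0.46  2.18 -0.4   0.55  0.55]
scene [([228, 84, 2, 3, 5], array([228.4,  85. ])), ([209, 87, 8, 12, 21], array([212.5,  92.3])), ([205, 88, 4, 8, 9], array([207.1,  91.3])), ([217, 88, 6, 7, 10], array([219.8,  91.4])), ([198, 90, 9, 7, 17], array([202.6,  93.1])), ([210, 97, 3, 2, 5], array([211.2,  97.6])), ([200, 102, 4, 5, 9], array([201.2, 103.9])), ([221, 114, 62, 39, 1267], array([251.8, 133.3])), ([208, 195, 9, 7, 28], array([212.6, 197.5])), ([466, 216, 2, 3, 5], array([466.4, 216.8])), ([461, 221, 5, 12, 22], array([462.9, 227.1])), ([183, 224, 9, 6, 23], array([187.2, 226.1]))]
75 [308.1 188.2]
80 [308.6 190.9]
85 [309.  193.9]
90 [309.2 197.1]
top [([447, 151, 10, 3, 22], array([451.6, 151.8])), ([450, 200, 12, 4, 35], array([455.2, 201. ])), ([142, 269, 3, 4, 12], array([143. , 270.5])), ([457, 297, 65, 88, 3406], array([491.2, 344.4]))]
75 [352.1 252.5]
80 [351.3 253.9]
85 [350.6 254.8]
90 [349.8 255.1]
wrist [([280, 236, 30, 34, 586], array([292.6, 249.3]))]
75 [296.3 285.8]
80 [292.  267.8]
85 [291.  252.8]
90 [292.4 240.2]
```

```bash
python3 - <<'E'
from h import *
i=cv2.imread("pics/wrist8.png");s=cv2.imread("pics/scene8.png")
a=cv2.resize(i[130:330,200:500],None,fx=1.8,fy=1.8,interpolation=cv2.INTER_CUBIC)
b=cv2.resize(np.clip(s[140:260,260:345]*1.5,0,255).astype(np.uint8),None,fx=3,fy=3,interpolation=cv2.INTER_CUBIC)
print(a.shape,b.shape);cv2.imwrite("pics/v8.png",np.hstack([a,b]))
E
```

```text
(360, 540, 3) (360, 255, 3)
```

View pics/v8.png

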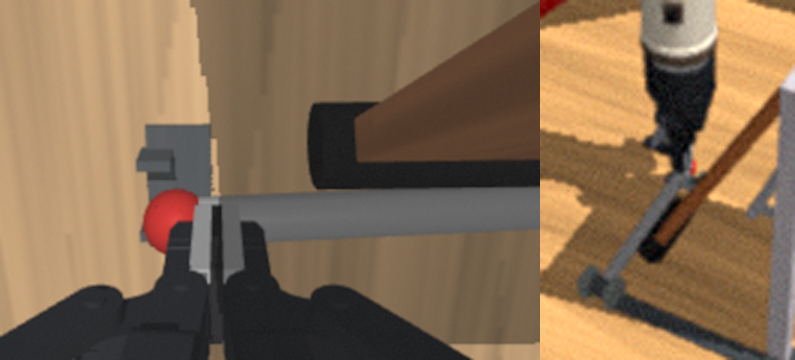

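The wrist view shows the finger on the rod beside the knob, with the knob at about (298,253). That puts the bar at about 85°, not home yet, and the rod is alongside the foot. The tips evidently end higher than the TCP reads, so I'll keep pressing gently until it stops.

{"api": "arm_command", "payload": {"deltas": "0 0 0 0.2 0;0 0 0 0.2 0;0 0 0 0 0"}}

```text
t: 19.82
ee_pos: [0.4395, -0.1159, 0.0119]
tool_rot: [-2.244, -2.198, 0.0]
contact_force: [0.6, 0.2, 1.5]
gripper_width: 0.0
grip_force: 0.6
```

{"api": "arm_command", "payload": {"deltas": "0 0 0 0.2 0;0 0 0 0.2 0;0 0 0 0 0"}}

```text
t: 20.07
ee_pos: [0.4394, -0.116, 0.0078]
tool_rot: [-2.244, -2.198, 0.0]
contact_force: [0.2, -0.0, 0.9]
gripper_width: -0.0001
grip_force: 0.4
```

```bash
cat >> h.py <<'E'
def knob(tag):
    m=cams.camera_model("wrist");i=cams.get_image("wrist")[:,:,::-1];cv2.imwrite(f"pics/{tag}.png",i)
    h=cv2.cvtColor(i,cv2.COLOR_BGR2HSV);k=cv2.inRange(h,(0,170,70),(7,255,255))|cv2.inRange(h,(173,170,70),(180,255,255))
    c,l,s,ce=cv2.connectedComponentsWithStats(k);print([(s[j].tolist(),ce[j].round(1)) for j in range(1,c) if s[j][4]>40])
    for d in(80,85,88,90):
        p=T([0,-.105+.19*np.sin(d/57.3),.012+.19*np.cos(d/57.3)],RK);V=np.array(m["view"]);z=(V[:3,:3]@p+V[:3,3])[2];print(d,proj("wrist",p,m).round(1),"r px",round(m["fx"]*.011/z,1))
E
python3 -c "
from h import *
st();knob('w9')"
```

```text
t 20.07 rack mm [ 1.9 67.4  7.8] ytool off deg -0.02 zt [-0.  0. -1.] F [ 0.2 -0.   0.9] w -0.0 q [-0.17  0.5   0.44  2.19 -0.42  0.53  0.56]
[([279, 236, 29, 35, 616], array([291.7, 250. ]))]
80 [290.4 276.4] r px 21.5
85 [289.5 259.8] r px 19.4
88 [290.2 251.3] r px 18.4
90 [291.  246.1] r px 17.7
```

{"api": "arm_command", "payload": {"deltas": "0 0 0 0.1 0;0 0 0 0.1 0;0 0 0 0 0"}}

```text
t: 20.37
ee_pos: [0.4394, -0.116, 0.006]
tool_rot: [-2.244, -2.198, 0.0]
contact_force: [0.2, -0.9, 0.8]
gripper_width: 0.0001
grip_force: 0.6
```

{"api": "arm_command", "payload": {"deltas": "0 0 0 0.1 0;0 0 0 0.1 0;0 0 0 0 0"}}

```text
t: 20.62
ee_pos: [0.4393, -0.116, 0.004]
tool_rot: [-2.244, -2.198, 0.0]
contact_force: [-0.9, -0.1, 0.9]
gripper_width: 0.0001
grip_force: 0.5
```

```bash
python3 -c "
from h import *
st();knob('w10')"
```

```text
t 20.62 rack mm [ 1.9 67.5  4. ] ytool off deg -0.02 zt [-0.001  0.    -1.   ] F [-0.9 -0.1  0.9] w 0.0 q [-0.17  0.51  0.44  2.19 -0.42  0.53  0.57]
[([279, 236, 29, 35, 618], array([291.7, 249.9]))]
80 [289.8 280.7] r px 22.1
85 [288.9 263.3] r px 19.9
88 [289.7 254.4] r px 18.8
90 [290.6 249. ] r px 18.1
```

The knob keeps a fixed place relative to the gripper, so the bar is following at about 88°, and forces are only hinge friction. I'll press on in small steps until it stops.

{"api": "arm_command", "payload": {"deltas": "0 0 0 0.1 0;0 0 0 0.1 0;0 0 0 0 0"}}

```text
t: 20.92
ee_pos: [0.4394, -0.1161, 0.0019]
tool_rot: [-2.244, -2.198, 0.0]
contact_force: [-0.5, 0.0, 0.6]
gripper_width: 0.0002
grip_force: 0.1
```

{"api": "arm_command", "payload": {"deltas": "0 0 0 0.1 0;0 0 0 0.1 0;0 0 0 0 0"}}

```text
t: 21.17
ee_pos: [0.4396, -0.1161, 0.0]
tool_rot: [2.245, 2.198, -0.0]
contact_force: [-0.0, -0.7, -0.8]
gripper_width: -0.0002
grip_force: 0.0
```

```bash
python3 -c "
from h import *
st();knob('w11')"
```

```text
t 21.17 rack mm [ 1.8 67.1  0. ] ytool off deg -0.02 zt [-0. -0. -1.] F [-0.  -0.7 -0.8] w -0.0 q [-0.16  0.52  0.43  2.19 -0.43  0.52  0.57]
[([278, 236, 30, 35, 632], array([291.4, 249.8]))]
80 [288.4 285.4] r px 22.7
85 [287.6 267.1] r px 20.4
88 [288.4 257.8] r px 19.2
90 [289.4 252.1] r px 18.5
```

{"api": "arm_command", "payload": {"deltas": "0 0 0 0.1 0;0 0 0 0.1 0;0 0 0 0 0"}}

```text
t: 21.47
ee_pos: [0.4399, -0.1161, -0.0007]
tool_rot: [-2.245, -2.197, -0.002]
contact_force: [-5.1, 0.8, 18.5]
gripper_width: -0.0001
grip_force: 9.5
```

{"api": "arm_command", "payload": {"deltas": "0 0 0 0.1 0;0 0 0 0.1 0;0 0 0 0 0"}}

```text
t: 21.72
ee_pos: [0.44, -0.1161, -0.0013]
tool_rot: [-2.245, -2.196, -0.004]
contact_force: [-9.6, 3.2, 41.1]
gripper_width: -0.0001
grip_force: 20.2
```

```bash
python3 -c "
from h import *
st();knob('w12')"
```

```text
t 21.72 rack mm [ 1.8 66.8 -1.3] ytool off deg -0.08 zt [ 0.001  0.002 -1.   ] F [-9.6  3.2 41.1] w -0.0 q [-0.16  0.52  0.42  2.19 -0.43  0.51  0.58]
[([278, 236, 29, 36, 650], array([290.7, 250.6]))]
80 [287.3 286.9] r px 22.9
85 [286.6 268.4] r px 20.6
88 [287.4 258.9] r px 19.4
90 [288.5 253.2] r px 18.6
```

{"api": "arm_command", "payload": {"deltas": "0 0 0 -0.2 0;0 0 0 -0.3 0;0 0 0 -1.5 0;0 0 0 -2 0;0 -1.5 0 -2 0;0 -2 2 0 0;0 0 0 0 0;0 0 0 0 0"}}

```text
t: 22.43
ee_pos: [0.4602, -0.1527, 0.0566]
tool_rot: [2.245, 2.195, 0.001]
contact_force: [-0.1, 0.4, -0.4]
gripper_width: 0.0002
grip_force: 0.0
```

```bash
python3 - <<'E'
from h import *
st();knob('w13');np.save("m13.npy",cams.camera_model("wrist"),allow_pickle=True)
g=cv2.cvtColor(cv2.imread("pics/w13.png"),cv2.COLOR_BGR2GRAY).astype(int)
m=cams.camera_model("wrist")
for y in(0,-.02,-.04):
    for x in(-.008,0,.008,.022):
        print(y,x,proj("wrist",T([x,y,.012],RK),m).round(0),end=" ")
    u=int(proj("wrist",T([0,y,.012],RK),m)[0]);print(u,g[100:260:2,u].tolist())
E
```

```text
t 22.43 rack mm [-34.3  45.9  56.6] ytool off deg -0.1 zt [ 0.002 -0.001 -1.   ] F [-0.1  0.4 -0.4] w 0.0 q [-0.16  0.45  0.51  2.1  -0.35  0.67  0.56]
[([258, 158, 23, 29, 532], array([269.7, 172.1]))]
80 [262.  183.1] r px 17.4
85 [263.5 176.9] r px 16.0
88 [265.2 173.6] r px 15.3
90 [266.7 171.6] r px 14.8
0 -0.008 [382. 184.] 0 0 [383. 173.] 0 0.008 [384. 162.] 0 0.022 [385. 143.] 383 [68, 70, 70, 69, 70, 71, 69, 70, 69, 70, 71, 70, 69, 69, 69, 69, 69, 70, 70, 71, 70, 59, 29, 29, 29, 30, 27, 29, 27, 29, 28, 81, 100, 102, 105, 106, 107, 102, 100, 97, 95, 94, 114, 114, 112, 112, 113, 113, 112, 113, 113, 112, 111, 111, 112, 111, 111, 112, 110, 112, 111, 111, 111, 110, 111, 112, 110, 110, 110, 110, 109, 109, 110, 109, 109, 108, 109, 152, 170, 172]
-0.02 -0.008 [409. 183.] -0.02 0 [410. 173.] -0.02 0.008 [411. 162.] -0.02 0.022 [413. 143.] 410 [71, 70, 69, 69, 69, 69, 68, 67, 67, 66, 66, 66, 68, 69, 70, 69, 69, 69, 66, 66, 68, 52, 29, 30, 31, 28, 30, 29, 32, 28, 30, 84, 100, 104, 104, 106, 103, 101, 99, 96, 94, 95, 106, 106, 107, 106, 107, 108, 107, 107, 107, 106, 106, 106, 107, 107, 106, 106, 105, 104, 103, 102, 103, 103, 102, 102, 101, 101, 100, 99, 98, 98, 100, 98, 98, 98, 97, 151, 150, 151]
-0.04 -0.008 [436. 183.] -0.04 0 [437. 173.] -0.04 0.008 [439. 162.] -0.04 0.022 [441. 143.] 437 [67, 66, 67, 67, 68, 67, 67, 65, 66, 66, 64, 63, 63, 64, 65, 65, 64, 63, 63, 63, 65, 47, 33, 30, 30, 29, 29, 31, 28, 30, 30, 86, 100, 103, 104, 105, 104, 100, 100, 98, 93, 98, 106, 106, 105, 105, 106, 106, 104, 105, 104, 104, 104, 103, 103, 101, 102, 101, 101, 100, 100, 99, 100, 98, 98, 98, 97, 96, 97, 97, 97, 97, 96, 96, 96, 98, 97, 154, 156, 156]
```

{"api": "arm_command", "payload": {"deltas": "0 -1 0 1 0;0 0 0 1.3 0;0 0 0 1.3 0;0 0 0 1 0;0 0 0 0.5 0;0 0 0 0 0"}}

```text
t: 22.98
ee_pos: [0.4571, -0.1606, 0.0038]
tool_rot: [-2.242, -2.197, 0.003]
contact_force: [0.1, -0.2, 1.0]
gripper_width: 0.0001
grip_force: 0.0
```

{"api": "arm_command", "payload": {"deltas": "0 0 0 0.1 0;0 0 0 0.1 0;0 0 0 0.1 0;0 0 0 0 0"}}

```text
t: 23.32
ee_pos: [0.459, -0.1615, 0.0025]
tool_rot: [2.244, 2.198, 0.001]
contact_force: [-0.3, 0.3, 0.6]
gripper_width: 0.0001
grip_force: 0.0
```

```bash
python3 - <<'E'
from h import *
st();knob('w14')
E
```

```text
t 23.32 rack mm [-43.2  46.8   2.5] ytool off deg -0.01 zt [ 0.001 -0.    -1.   ] F [-0.3  0.3  0.6] w 0.0 q [-0.08  0.55  0.44  2.11 -0.43  0.56  0.65]
[([238, 159, 32, 39, 985], array([254.2, 178.1]))]
80 [239.6 195.4] r px 24.8
85 [244.1 185.5] r px 22.1
88 [247.6 180.5] r px 20.7
90 [250.3 177.5] r px 19.9
```

{"api": "arm_command", "payload": {"deltas": "0 0 0 0.1 0;0 0 0 0.1 0;0 0 0 0.1 0;0 0 0 0.1 0;0 0 0 0 0"}}

```text
t: 23.78
ee_pos: [0.4585, -0.1614, -0.002]
tool_rot: [-2.244, -2.198, 0.0]
contact_force: [-1.0, -1.3, -0.4]
gripper_width: -0.0002
grip_force: 0.0
```

{"api": "arm_command", "payload": {"deltas": "0 0 0 0.1 0;0 0 0 0.1 0;0 0 0 0.1 0;0 0 0 0 0"}}

```text
t: 24.12
ee_pos: [0.4585, -0.1614, -0.005]
tool_rot: [-2.244, -2.198, 0.0]
contact_force: [1.0, -0.6, -0.7]
gripper_width: 0.0001
grip_force: 0.0
```

No desk contact even at −5 mm, so the tips do end above the TCP reading. The 41 N stop was therefore the bar's end stop, and the knob's height and size in the image agree with home. I'll retract and check the foot against the earlier top view.

{"api": "arm_command", "payload": {"deltas": "0 -1 0 -2 0;0 -2 0 -3 0;0 -2 0 -3 0;0 -3 0 -2 0;0 -3 0 -2 0;0 -2 0 -1 0;0 0 0 0 0;0 0 0 0 0"}}

```text
t: 24.78
ee_pos: [0.4559, -0.293, 0.1259]
tool_rot: [2.247, 2.194, 0.001]
contact_force: [-0.4, 1.5, -0.3]
gripper_width: -0.0002
grip_force: 0.0
```

```bash
python3 - <<'E'
from h import *
st()
t=cams.get_image("top")[:,:,::-1];cv2.imwrite("pics/t15.png",t);cv2.imwrite("pics/w15.png",cams.get_image("wrist")[:,:,::-1]);np.save("m15.npy",cams.camera_model("wrist"),allow_pickle=True)
cv2.imwrite("pics/s15.png",cams.get_image("scene")[:,:,::-1])
o=cv2.imread("pics/t7.png")
for n,i in(("old",o),("new",t)):
    g=cv2.cvtColor(i,cv2.COLOR_BGR2GRAY).astype(int)
    for r in(212,222,231):print(n,r,g[r-2:r+3,332:362].mean(0).astype(int).tolist())
g=cv2.cvtColor(cv2.imread("pics/w15.png"),cv2.COLOR_BGR2GRAY).astype(int);m=np.load("m15.npy",allow_pickle=True).item()
for y in(.03,-.005,-.035):
    c=[proj("wrist",T([x,y,z],RK),m).round(0).tolist() for x,z in((-.008,.012),(0,.02),(.008,.012),(.023,.03))];u=int(c[1][0]);print(y,c,u,g[0:130:2,u].tolist())
E
```

```text
t 24.78 rack mm [-174.8   47.3  125.9] ytool off deg -0.18 zt [ 0.001 -0.001 -1.   ] F [-0.4  1.5 -0.3] w -0.0 q [ 0.06  0.43  0.58  1.93 -0.3   0.87  0.77]
old 212 [34, 34, 35, 35, 33, 33, 36, 34, 33, 32, 28, 27, 23, 20, 20, 22, 33, 46, 49, 47, 49, 50, 50, 48, 50, 48, 49, 51, 49, 50]
old 222 [34, 33, 36, 36, 35, 35, 37, 35, 36, 35, 32, 28, 20, 20, 17, 23, 37, 54, 59, 57, 57, 56, 55, 57, 56, 57, 56, 57, 56, 56]
old 231 [40, 40, 43, 39, 39, 35, 34, 33, 34, 36, 31, 24, 23, 19, 19, 24, 39, 50, 54, 51, 52, 52, 51, 52, 48, 52, 53, 51, 51, 51]
new 212 [32, 34, 33, 33, 33, 33, 32, 31, 30, 30, 29, 23, 19, 18, 18, 26, 40, 48, 50, 50, 48, 48, 47, 51, 48, 47, 47, 49, 48, 48]
new 222 [34, 34, 35, 35, 34, 32, 33, 35, 33, 31, 28, 23, 20, 21, 20, 27, 45, 49, 52, 51, 50, 50, 53, 54, 55, 54, 56, 54, 55, 54]
new 231 [39, 36, 41, 37, 36, 32, 33, 33, 32, 32, 29, 21, 20, 19, 21, 30, 45, 51, 52, 49, 48, 47, 49, 50, 50, 51, 49, 49, 52, 49]
0.03 [[341.0, -0.0], [342.0, -16.0], [342.0, -24.0], [344.0, -59.0]] 342 [74, 76, 76, 77, 76, 76, 77, 77, 77, 77, 78, 77, 77, 78, 78, 78, 79, 77, 78, 79, 78, 78, 78, 78,
[... 199 characters left out ...]
0, -0.0], [387.0, -16.0], [385.0, -24.0], [392.0, -59.0]] 387 [80, 80, 79, 81, 81, 81, 81, 81, 79, 79, 81, 80, 80, 79, 80, 82, 80, 81, 80, 79, 78, 80, 80, 80, 78, 80, 80, 80, 81, 81, 80, 79, 80, 78, 80, 81, 82, 80, 80, 79, 79, 79, 80, 81, 125, 124, 125, 125, 125, 125, 125, 124, 125, 126, 125, 124, 126, 125, 125, 124, 124, 124, 125, 124, 124]
-0.035 [[420.0, -0.0], [425.0, -16.0], [422.0, -24.0], [433.0, -59.0]] 425 [72, 72, 72, 73, 70, 72, 73, 73, 73, 72, 73, 74, 74, 74, 74, 74, 75, 76, 74, 73, 73, 73, 72, 72, 71, 72, 73, 73, 73, 71, 71, 71, 71, 71, 71, 72, 71, 72, 70, 72, 72, 71, 70, 97, 111, 110, 109, 108, 108, 107, 108, 107, 107, 107, 106, 106, 106, 106, 107, 107, 107, 107, 108, 107, 109]
```

The top view shows the foot's rear edge moved inwards by about 0.4 px (roughly 1 mm) as the bar came down. That means the bar wedged the foot to the touching position. I'm handing it in.

```bash
python3 -c "
from rig import job
print(job.job_done())"
```

```text
the job is handed in; nothing more can be done
None
```

The job is handed in: I pushed the board's foot in to the bar line, swung the stop bar down to its end stop with the foot against it, and left the board leaning at about 63° near mid-panel, with the bystanders untouched; the hand-in returned no verdict.

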